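# Unload the board-test fixture and set it for the next batch

### The arm

A 6-joint arm with a two-finger parallel gripper is mounted at the origin on the work surface. World frame = base frame: x ahead of the robot, y to its left, z up, the work surface at z = 0. Lengths are in m, angles in degrees, forces in N, time in s.
With the tool pointing down it reaches from about 0.35 to 0.875 m from the base axis. Payload 4.2 kg.
Tool frame: the origin (TCP) lies at the very end of the fingers, on their centre line; the grasp point (between the pads) lies 19 mm behind it; z points along the fingers, y is the line along which they close (so a half turn about z gives the same grasp; the last joint's range is limited). The gripper opens to 87 mm and grips with 3 to 60 N. Pads are 19 mm wide; open, the fingers measure 117 mm over their backs; the gripper's body (75 mm by 190 mm) begins 51 mm behind the grasp point.
Start: joints at [-59.84, 22.042, 0.453, 0, -68.411, -14.817], TCP at [0.165, -0.603, 0.223] pointing down, gripper open.
Joint ranges: [-179.83, 179.83], [-69.29, 118.12], [-61.27, 80.66], [-181.25, 117.63], [-171.15, -9.14], [-177.46, 177.46]. Speed limits (degrees/s): [159.86, 159.86, 180, 180, 180, 180].

### API

Orientations are given as [roll, pitch, yaw] about the fixed x, y, z axes, in that order (R = Rz(yaw) Ry(pitch) Rx(roll)).
In Python, from workcell import manip gives the robot as it stands.
- The arm moves only by the shell command python3 -m creep 'ROWS' [OPENING] [FORCE]. ROWS is JSON, a list of rows, each a list of 6 numbers: the shift along the tool's x, y, z in units of 3 cm (1.0 is 3 cm), then the turn, a rotation vector about the tool's x, y, z in units of 10 degrees (1.0 is 10 degrees). In form: [[dx, dy, dz, wx, wy, wz], ...]. A call has 1 to 5 rows; each row shifts and turns the commanded pose from where the row before left it, along the tool's axes as they then stand; what a row does not reach is not made up. A row lasts 1/8 s, in which the tool goes at most 62.5 mm and 10.7 degrees, less where a joint would pass 70% of its speed; a pose out of reach is approached as far as the arm can. A call with a number of a shift or a turn outside -1 to 1 is refused whole. A call with a gripper value outside its range is refused whole. OPENING is the closure, from 0 (fully open) to 1 (shut), set as the call begins (- or left out, the last holds). The fingers move at their own pace and stop on an object; FORCE is the grip in N (left out, the last holds). Time passes only in rows, so rows that do not move let the fingers close. It gives the time, the measured TCP pose, the force, the opening and the grip force at its end, in the units of the state.
- manip.state(): the state, without advancing time (a new reading comes with each control period).
- manip.camera(name): name is "scene" or "side" or "wrist"; returns the picture (480x640x3 uint8, blue, green, red); there is no depth.
- manip.calibration(name): a dict with "camera_matrix" (3x3 intrinsics, pixels), "R" (3x3) and "t" (3): a world point X has camera coordinates R X + t; the wrist camera has in their place "hand_eye" (4x4, takes a point from camera to tool coordinates, whose origin is the TCP and whose axes are the flange's). Camera axes: x right, y down, z forward; pixel columns grow to the right and rows downward; lengths in m; the calibration is good to about 2 mm. A picture is of the moment at which its call begins: read the wrist's pose just before it. calibration takes no time and is no camera call.
- manip.hand_in(): hands the job in; it is judged then, once.
The state is a dict: "time_s": time; "joint_pos": joint angles; "dq": joint speeds; "joint_efforts": joint torques, N m; "tool_pos": TCP position; "eef_rot": TCP orientation; "wrist_force": force on the tool from outside, world axes, zero at the start; "wrist_torque": the same for the moment, N m; "gripper_width": finger opening in m; "grasp_force": force on a finger pad.
Only numpy, scipy, OpenCV 4.12 (cv2) and the standard library are available. Lean on these libraries where they do the work, as an engineer would, in place of code of your own. Each camera call takes 0.05 s, during which the arm holds its last target. There are 200 camera calls.

### The job

The module in the test fixture has passed. Swing the fixture's clear hood up past the point where its springs take over, so that it stands open by itself; then take the module out and lay it flat, fins up, in the empty pocket of the green tray, about midway along it, lowering it in rather than dropping it. Turn the program selector to its red mark for the next batch, leave the hood open and do not disturb the other modules or the things lying about.

Things in the scene. Friction and masses are not known exactly. Their poses are not given: they have to be found in the camera images.
- fixture: board-test fixture, fixed: cream case, white deck 310 x 390 mm, deck top 70 mm above the bench; origin on the bench under its centre. Its x points from the front (handle side, towards the robot) to the rear, y to its left; yaw within 0.2 rad. The hood covers its left two thirds; along its right side a grey strip carries the selector and three square keys (not used)
- hood (a joint): angle of the clear hood in its black frame (216 mm wide, 176 deep, top 6 mm above the hinge line, skirt 38 mm): 0 shut, 1.80 rad fully open on its stop, leaning back. Two spring struts pull it shut below about 1.17 rad, open above. Lifting takes up to 6 N at the handle. Let go above 1.3 rad it swings to the stop by itself in about a second, below 1.05 it falls shut
- hood_hinge (a point): middle of the hood's hinge line, which runs along the fixture's y, 115 mm above the bench at the rear of the hood
- hood_bar (a point): middle of the hood's front handle: round black bar 14 mm thick, 114 mm long along the fixture's y, a leg at each end. It is 225 mm from the hinge line and, shut, at its height (115 mm); 42 mm free between bar and hood frame, 38 mm beneath. It can be pinched from above across the fixture's x in every position of the hood, and rolls between the fingers as the hood turns
- nest (a point): centre of the module's place under the hood, at the module's half height (nest floor 78 mm above the bench). Black probe blocks, 34 mm high, stand 4 mm from the module's short ends, taller than it, so it can be gripped only across its long sides (44 mm). Four pins 6 mm high stand 3 mm from the long sides near the corners
- module: same as the next entry, but origin at the centre of its underside
- module_center (a point): centre of the tested module: 62 mm long (its x) by 44 mm wide (its y) by 30 mm high, 160 g, black case with aluminium fins on top (z up) and green connectors at the two short ends. It starts in the nest with its length along the fixture's x. All four sides are plain and may be gripped; it may lie either way round in the tray
- green_pocket (a point): the empty pocket of the green tray: where the centre of a module in its middle comes to lie (20 mm up; pocket floor 5 mm). It runs along the tray's x, 130 mm long, 54 mm wide inside; its walls, 45 mm above the bench, top a module, so fingers find no room at its long sides: lower it in held by its short ends, 34 mm free beyond each. The fixed trays swap places, yaw within 0.12 rad
- red_pocket (a point): the same point of the empty pocket of the red tray (rejects; not to be used)
- green_neighbour_center (a point): centre of the like module already lying in the green tray's other pocket
- red_neighbour_center (a point): centre of the like module already lying in the red tray's other pocket
- mat_top (a point): centre of the top of a flat blue mat, 150 x 150 mm, 3 mm thick, kept clear: a free place to put the module down and take it the other way
- selector (a joint): angle of the program selector, growing clockwise seen from above, with a click stop every 24 degrees (0.41888 rad): stop n reads 0.41888 n. White dots mark stops 0 to 7, a red dot and bar mark stop 5 (2.094 rad; pointer towards the fixture's rear). It starts at stop 2 or 3. It takes about 0.12 N m to pull it out of a stop; let go between stops it snaps into the nearer one
- selector_grip (a point): on the selector's vertical axis, 104 mm above the bench, 12 mm below the top of its grey bar grip; the bar is 42 mm long along this point's x (the white pointer end is +x), 13 mm thick and 26 mm high, and stands on a round skirt 42 mm across whose top is 13 mm below this point
- tape_roll: yellow tape roll, 80 mm diameter, 48 mm high, bystander
- screwdriver: screwdriver, bystander
- brush: small brush, bystander
- cleaner: blue bottle, 52 mm diameter, 140 mm high, bystander
- scanner: hand scanner lying on the bench, 180 mm long, bystander
There are look-alikes about, which are no part of the job. There is more than one size of the part that bears mat_top; the job needs the smaller.

How it is judged (in metres and radians):
On the way, in this order (a step that is already met when the one before it is completed fails the run):
1. the hood stands open, at rest (value of joint hood above 1.65 rad and velocity of joint hood below 0.1 rad/s), for 0.2 s.
2. the module lies in the empty pocket of the green tray (x of module_center in the frame of green_pocket between -0.033 and 0.033 m and y of module_center in the frame of green_pocket between -0.01 and 0.01 m and z of module_center in the frame of green_pocket between -0.006 and 0.005 m and angle between the x axis of module_center and the x axis of green_pocket, either way round below 0.2 rad and angle between module_center's own z axis and vertical below 0.12 rad), for 0.2 s.
At the end, for the whole second after the job is handed in: the hood stands open (over 1.65 rad) by itself; the module rests flat (within 7 degrees), fins up, on the floor of the green tray's empty pocket, lengthwise, within 33 mm of its middle along it; the selector is in the stop at the red mark (within 7 degrees) (all of step 1 and all of step 2 and linear speed of module below 0.02 m/s and value of joint selector between 1.9744 and 2.2144 rad); the robot touches nothing.
It fails at once if a module lying in a tray is pushed about (over 20 mm) (distance of any of green_neighbour_center, red_neighbour_center from where it was at the start of the episode above 0.02 m).
It fails at once if a bystander is moved (over 25 mm) (distance of any of tape_roll, screwdriver, brush, cleaner, scanner from where it was at the start of the episode above 0.025 m).
It fails at once if the module is dropped into a tray (faster than 0.45 m/s) ((x of module_center in the frame of green_pocket between -0.05 and 0.05 m and y of module_center in the frame of green_pocket between -0.035 and 0.035 m and z of module_center in the frame of green_pocket between -0.01 and 0.03 m and linear speed of module above 0.45 m/s) or (x of module_center in the frame of red_pocket between -0.05 and 0.05 m and y of module_center in the frame of red_pocket between -0.035 and 0.035 m and z of module_center in the frame of red_pocket between -0.01 and 0.03 m and linear speed of module above 0.45 m/s)).
It also fails if it takes over 72 s, if anything falls off the work surface, if the arm or the gripper's body presses on something with over 40 N, if the wrist force passes 120 N, or if a joint passes its speed limit or range.

## Working session

There is one attempt and no reset: what is moved stays moved. The work goes in short steps, Python scripts to look and compute and a shell command to move; the robot and the scene stay as the last step left them, time stands still between calls to the robot, and variables do not carry over. Pictures are saved under pics/ and viewed, at most 10 in all, crops included, and the job is handed in when it is done.

```bash
mkdir -p pics; ls; python3 - <<'E'
from workcell import manip
import cv2,numpy as np
for n in ("scene","side"):
    im=manip.camera(n); cv2.imwrite(f"pics/{n}0.png",im); c=manip.calibration(n); print(n,{k:np.round(v,4).tolist() for k,v in c.items()})
print({k:np.round(v,4).tolist() for k,v in manip.calibration("wrist").items()})
s=manip.state();print(s)
E
```

```text
pics
scene {'camera_matrix': [[520.2679, 0.0, 327.0241], [0.0, 520.2679, 240.2327], [0.0, 0.0, 1.0]], 'R': [[0.8665, 0.4991, -0.0086], [0.3958, -0.6975, -0.5974], [-0.3041, 0.5142, -0.8019]], 't': [-0.3675, -0.1039, 1.5981]}
side {'camera_matrix': [[564.2451, 0.0, 319.1963], [0.0, 564.2451, 246.4537], [0.0, 0.0, 1.0]], 'R': [[-0.9812, -0.1927, 0.0123], [-0.1411, 0.6717, -0.7273], [0.1319, -0.7153, -0.6862]], 't': [0.4282, 0.1318, 1.5371]}
{'camera_matrix': [[388.739, 0.0, 315.6191], [0.0, 388.739, 235.5849], [0.0, 0.0, 1.0]], 'hand_eye': [[0.0002, -0.9595, -0.2819, 0.0778], [1.0, 0.0003, -0.0001, -0.0011], [0.0001, -0.2819, 0.9595, -0.1621], [0.0, 0.0, 0.0, 1.0]]}
{'time_s': 0.1, 'joint_pos': array([-5.98388172e+01,  2.20861358e+01,  3.87500818e-01, -2.41310315e-02,
       -6.84100916e+01, -1.48196972e+01]), 'dq': array([-0.03427675, -0.18048543,  0.22785361,  0.02998442,  0.01171544,
       -0.06688257]), 'joint_efforts': array([-3.32304262e-04, -3.91687846e+01,  1.87936234e+01,  4.23191339e+00,
        1.34758162e-02, -7.11457619e-05]), 'tool_pos': array([ 0.16526176, -0.60220378,  0.22157363]), 'eef_rot': array([ 1.79889154e+02, -6.13499318e-03, -1.64667409e+02]), 'wrist_force': array([-0.28435086,  0.19392451, -0.19209093]), 'wrist_torque': array([ 0.02003007, -0.01731019, -0.0373449 ]), 'grasp_force': 0.0, 'gripper_width': 0.0871310383349847}
```

View pics/scene0.png

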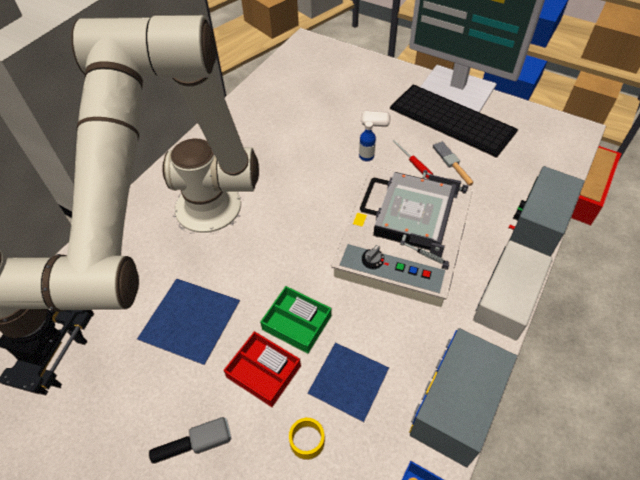

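View pics/side0.png

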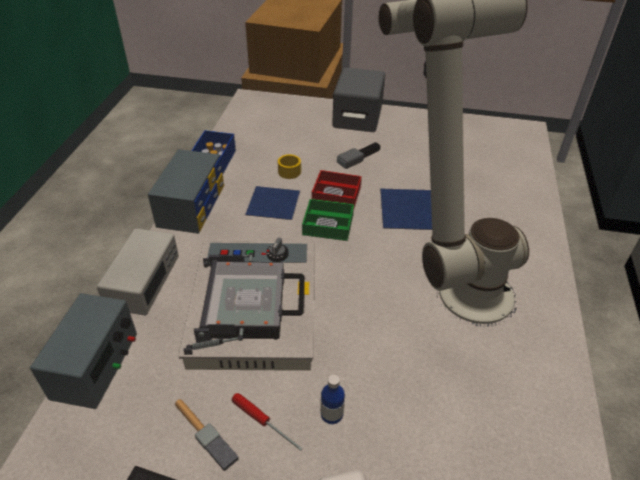

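The scene view shows the fixture at (410,225) with its handle bar at (368,196), the selector at (373,257), the green tray at (297,318) and the red tray at (262,367). The mats are at (190,320), which looks larger, and (348,382), which looks smaller. In the side view the bar is at (297,296), the selector at (277,248), green at (328,220), and the small mat at (273,202).

Look-alikes:
- **Mats:** two, large at scene (190,320) and small at scene (348,382).
- **Trays:** green (297,318) is the one wanted, red (262,367) is not.
- **Modules:** the tested one is in the nest at (412,208). The tray modules at (303,308) and (271,358) are not to be touched.
- **Coloured keys:** (400–427,270), not used. The selector is the knob at (373,257).

```bash
cat > h.py <<'E'
import numpy as np,cv2
from workcell import manip
from scipy.spatial.transform import Rotation as Ro
def T(s): return Ro.from_euler('xyz',s["eef_rot"],degrees=True).as_matrix(),np.array(s["tool_pos"])
def cam(n,s=None):
    c=manip.calibration(n);K=np.array(c["camera_matrix"])
    if n!="wrist": return K,np.array(c["R"]),np.array(c["t"])
    H=np.array(c["hand_eye"]);R,p=T(s);Rw=R@H[:3,:3];o=R@H[:3,3]+p
    return K,Rw.T,-Rw.T@o
def ray(C,uv):
    K,R,t=C;d=R.T@np.linalg.inv(K)@np.array([uv[0],uv[1],1.]);return -R.T@t,d/np.linalg.norm(d)
def onz(C,uv,z):
    o,d=ray(C,uv);return o+d*(z-o[2])/d[2]
def tri(L):
    A=np.zeros((3,3));b=np.zeros(3)
    for C,uv in L:
        o,d=ray(C,uv);P=np.eye(3)-np.outer(d,d);A+=P;b+=P@o
    X=np.linalg.solve(A,b);e=[np.linalg.norm((np.eye(3)-np.outer(d,d))@(X-o)) for o,d in (ray(C,u) for C,u in L)]
    return X,max(e)
def proj(C,X):
    K,R,t=C;q=K@(R@np.array(X)+t);return q[:2]/q[2]
def go(s,p,rpy=None):
    "shift in tool axes (units 3cm) and turn (units 10deg) from measured pose"
    R,q=T(s);w=np.zeros(3)
    if rpy is not None: w=Ro.from_matrix(R.T@Ro.from_euler('xyz',rpy,degrees=True).as_matrix()).as_rotvec(degrees=True)/10
    return np.round(R.T@(np.array(p)-q)/.03,2),np.round(w,2)
def blob(im,lo,hi,roi=None,k=0):
    hsv=cv2.cvtColor(im,cv2.COLOR_BGR2HSV);m=cv2.inRange(hsv,np.array(lo),np.array(hi))
    if roi: z=np.zeros_like(m);x0,y0,x1,y1=roi;z[y0:y1,x0:x1]=255;m&=z
    if k: m=cv2.morphologyEx(m,cv2.MORPH_CLOSE,np.ones((k,k)))
    cs,_=cv2.findContours(m,cv2.RETR_EXTERNAL,cv2.CHAIN_APPROX_NONE)
    return sorted(cs,key=cv2.contourArea,reverse=True)
E
python3 - <<'E'
from h import *
np.set_printoptions(precision=3,suppress=True)
S,D=cam("scene"),cam("side");a,b=cv2.imread("pics/scene0.png"),cv2.imread("pics/side0.png")
for nm,C,im,rs in (("scene",S,a,[(130,270,250,370),(300,330,400,430)]),("side",D,b,[(375,180,435,240),(240,180,303,225)])):
  for r in rs:
    c=blob(im,(105,100,40),(125,255,200),r,3)[0]
    w=np.array([onz(C,p,.003)[:2] for p in c[:,0].astype(float)],np.float32)
    print(nm,"mat",cv2.minAreaRect(w))
  for col,lo,hi in (("green",(45,120,30),(80,255,255)),):
    c=blob(im,lo,hi,None,5)[0]
    w=np.array([onz(C,p,.045)[:2] for p in c[:,0].astype(float)],np.float32)
    print(nm,col,cv2.minAreaRect(w),cv2.boundingRect(c))
for n,u,v in (("bar",(368,196),(300,296)),("sel",(373,250),(277,242)),("nest",(412,208),(248,296))): print(n,*tri([(S,u),(D,v)]))
x=cv2.resize(a[150:300,330:480],(400,400),interpolation=cv2.INTER_CUBIC);y=cv2.resize(b[230:380,175:325],(400,400),interpolation=cv2.INTER_CUBIC)
cv2.imwrite("pics/crop1.png",np.hstack([x,y]))
E
```

```text
scene mat ((0.19931983947753906, -0.3336490988731384), (0.19353334605693817, 0.19338193535804749), 8.97901725769043)
scene mat ((0.641197919845581, -0.27287590503692627), (0.14548826217651367, 0.1455526053905487), 2.7417359352111816)
scene green ((0.4548504948616028, -0.21039098501205444), (0.14684166014194489, 0.13538812100887299), 0.8150285482406616) (261, 287, 70, 66)
side mat ((0.2162933647632599, -0.33017581701278687), (0.15605634450912476, 0.1884673684835434), 7.763665199279785)
side mat ((0.6413879990577698, -0.27060624957084656), (0.14042183756828308, 0.13853149116039276), 2.489802122116089)
side green ((1.7058892250061035, -0.9347196221351624), (0.5392462015151978, 1.8118698596954346), 33.38412094116211) (0, 0, 128, 207)
bar [0.448 0.194 0.106] 7.646359788131118e-06
sel [0.548 0.026 0.116] 4.3852605407847185e-05
nest [0.574 0.217 0.103] 0.00021335134019397517
```

View pics/crop1.png

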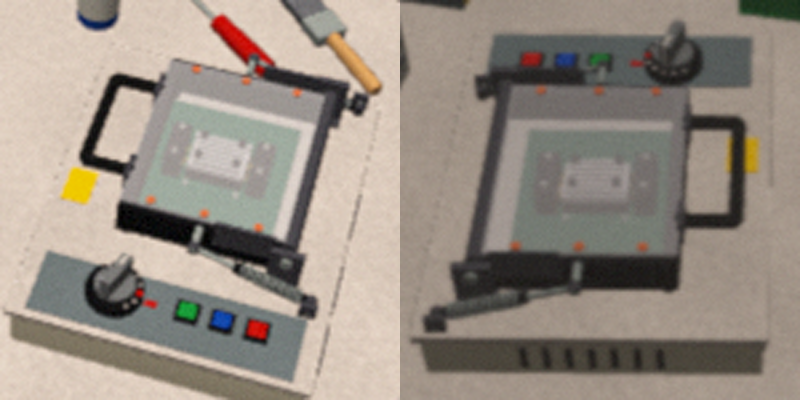

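The crop shows the bar corners at scene (373,181) and (364,210), and at side (300.6,312.5) and (302.5,277). The selector knob is clear of the three keys, and the module with fins is in the nest. The mats measure 193 mm and 145 mm square, so the one at (0.641,-0.272) is the right one.

```bash
python3 - <<'E'
from h import *
np.set_printoptions(precision=3,suppress=True)
S,D=cam("scene"),cam("side")
f=lambda x,y:(330+x/2.6667,150+y/2.6667); g=lambda x,y:(175+(x-400)/2.6667,230+y/2.6667)
A,e=tri([(S,f(117,84)),(D,g(738,219))]);B,e2=tri([(S,f(90,157)),(D,g(740,124))])
print(A,B,e,e2,np.linalg.norm(A-B)); d=A-B; psi=np.degrees(np.arctan2(-d[0],d[1])); print(psi)
s=manip.state(); 
for p,r in (([.40,-.28,.28],[180,0,-90]),([.44,.19,.25],[180,0,psi-90])): print(go(s,p,r))
E
python3 -m creep '[[-1,0.5,-0.2,0,0,0.5],[-1,0.5,-0.2,0,0,0.5]]' 0
```

```text
[0.435 0.248 0.11 ] [0.458 0.138 0.115] 0.003467452033511877 0.004346377200350338 0.11233312490456071
11.860034919036174
(array([-10.39,   8.29,  -1.93]), array([ 0.01,  0.01, -7.47]))
(array([-15.81,  23.05,  -0.9 ]), array([ 0.01,  0.01, -8.65]))
time_s: 0.35
tool_pos: [0.2172, -0.5594, 0.2339]
eef_rot: [179.9, -0.0, -174.9]
wrist_force: [1.2, 0.1, 0.7]
gripper_width: 0.087
grasp_force: 0.0
```

```bash
python3 -m creep '[[-0.68,0.88,-0.2,0,0,-0.97],[-0.8,0.75,-0.2,0,0,-0.97],[-0.93,0.6,-0.2,0,0,-0.97],[-1,0.43,-0.2,0,0,-0.97],[-1,0.3,-0.2,0,0,-0.97]]' >/dev/null
python3 -m creep '[[-1,0.1,-0.2,0,0,-0.97],[-1,-0.1,-0.2,0,0,-0.97],[-1,-0.3,-0.2,0,0,-0.97],[-0.97,-0.5,-0.2,0,0,-0.97],[-0.88,-0.68,0,0,0,-0.97]]'
python3 -m creep '[[-0.8,0,0,0,0,0],[0,0,0,0,0,0],[0,0,0,0,0,0]]'
python3 - <<'E'
from h import *
import pickle
s=manip.state();im=manip.camera("wrist");cv2.imwrite("pics/w1.png",im);pickle.dump(s,open("pics/w1.pkl","wb"));print(s["tool_pos"],s["eef_rot"])
E
```

```text
time_s: 1.6
tool_pos: [0.3896, -0.2881, 0.2887]
eef_rot: [-180.0, -0.0, -77.3]
wrist_force: [0.1, -0.4, 0.6]
gripper_width: 0.0872
grasp_force: 0.0
time_s: 1.98
tool_pos: [0.384, -0.2659, 0.2885]
eef_rot: [180.0, -0.0, -77.7]
wrist_force: [-0.0, 0.3, 0.8]
gripper_width: 0.0869
grasp_force: 0.0
[ 0.38396669 -0.26590177  0.28848734] [ 1.79992072e+02 -8.34537081e-03 -7.76598251e+01]
```

View pics/w1.png

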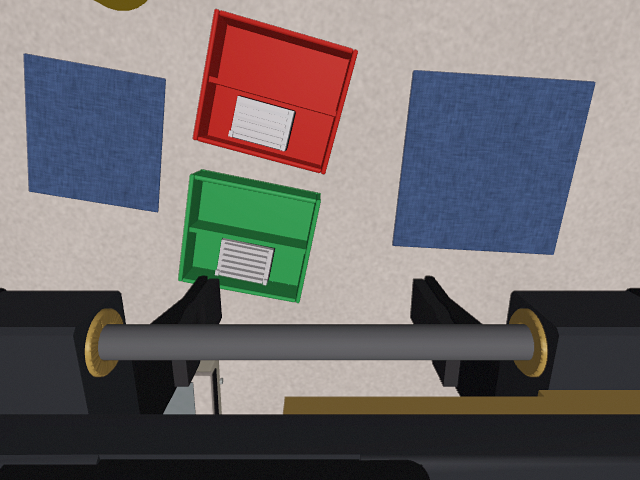

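The wrist view shows the green tray with its outer corners at (191,173), (320,195), (299,302) and (180,280). Its empty pocket is the upper half, around (252,208), and its module lies in the lower half at (245,262). The small mat is at (95,132).

```bash
cat > tray.py <<'E'
from h import *
import pickle
np.set_printoptions(precision=3,suppress=True)
s=pickle.load(open("pics/w1.pkl","rb"));W=cam("wrist",s);S=cam("scene");w=cv2.imread("pics/w1.png");a=cv2.imread("pics/scene0.png")
def quad(c):
    h=cv2.convexHull(c);print("hull",cv2.approxPolyDP(h,3,True)[:,0].tolist())
lo,hi=(45,100,30),(85,255,255)
c1=blob(w,lo,hi,(150,150,350,320),5)[0];c2=blob(a,lo,hi,(250,270,340,360),5)[0]
quad(c1);quad(c2)
for z in (.045,):
  for C,c in ((W,c1),(S,c2)):
    print(z,cv2.minAreaRect(np.array([onz(C,p,z)[:2] for p in c[:,0].astype(float)],np.float32)))
# bright/dark green steps down the empty pocket
g=cv2.cvtColor(w,cv2.COLOR_BGR2GRAY)
for u in (230,255,280): print(u,[int(v) for v in g[165:260:2,u]])
m=blob(w,(100,60,40),(125,255,220),(10,40,175,220),5)[0]
print("mat",cv2.minAreaRect(np.array([onz(W,p,.003)[:2] for p in m[:,0].astype(float)],np.float32)))
E
python3 tray.py
```

```text
hull [[191, 174], [205, 170], [320, 194], [298, 302], [179, 280]]
hull [[285, 286], [330, 308], [330, 316], [308, 352], [262, 328], [261, 320]]
0.045 ((0.4470254182815552, -0.2075376808643341), (0.13888229429721832, 0.12913040816783905), 0.8262876272201538)
0.045 ((0.45475274324417114, -0.21044884622097015), (0.14807333052158356, 0.13605083525180817), 0.9065753817558289)
230 [187, 183, 183, 186, 192, 94, 66, 69, 59, 129, 108, 117, 117, 117, 115, 117, 117, 117, 116, 114, 116, 114, 115, 116, 114, 115, 116, 114, 116, 114, 107, 66, 69, 70, 67, 115, 115, 117, 161, 122, 193, 193, 120, 193, 194, 121, 192, 194]
255 [187, 188, 192, 193, 191, 188, 190, 174, 66, 69, 68, 101, 125, 86, 118, 117, 117, 118, 116, 116, 117, 116, 116, 115, 116, 117, 116, 115, 116, 116, 116, 115, 117, 70, 70, 69, 69, 77, 115, 117, 115, 197, 114, 191, 193, 112, 192, 178]
280 [186, 186, 187, 185, 181, 184, 186, 185, 180, 189, 85, 68, 68, 66, 133, 107, 117, 119, 118, 118, 117, 117, 118, 117, 117, 117, 114, 115, 117, 115, 115, 118, 117, 116, 116, 106, 68, 69, 68, 65, 116, 114, 114, 115, 115, 115, 114, 115]
mat ((0.6385697722434998, -0.2736385464668274), (0.14939479529857635, 0.14895646274089813), 2.7069802284240723)
```

```bash
cat >> tray.py <<'E'
print("----")
for u,v1,v2 in ((230,184.5,235),(255,190,240),(280,195,245)):
    p,q=onz(W,(u,v1),.045),onz(W,(u,v2),.045);print(p,q,(p+q)/2)
print([(u,int(g[int(round(212+.17*(u-252))),u])) for u in list(range(178,206,2))+list(range(298,324,2))])
# heights: floor at divider foot / rim corner from 2 views
E
python3 tray.py | sed -n '/----/,$p'
```

```text
----
[ 0.475 -0.262  0.045] [ 0.466 -0.207  0.045] [ 0.47  -0.234  0.045]
[ 0.448 -0.262  0.045] [ 0.439 -0.207  0.045] [ 0.443 -0.234  0.045]
[ 0.421 -0.262  0.045] [ 0.411 -0.208  0.045] [ 0.416 -0.235  0.045]
[(178, 182), (180, 187), (182, 192), (184, 188), (186, 171), (188, 113), (190, 109), (192, 60), (194, 60), (196, 57), (198, 56), (200, 100), (202, 115), (204, 115), (298, 116), (300, 116), (302, 118), (304, 116), (306, 117), (308, 117), (310, 77), (312, 102), (314, 116), (316, 151), (318, 185), (320, 185), (322, 184)]
```

```bash
python3 -m creep '[[-0.97,-0.34,0,0,0,0],[-0.97,-0.34,0,0,0,0],[-0.97,-0.34,0,0,0,0],[-0.97,-0.34,0,0,0,0],[-0.97,-0.34,0,0,0,0]]' >/dev/null
python3 -m creep '[[-0.97,-0.34,0,0,0,0],[-0.97,-0.34,0,0,0,0],[-0.97,-0.34,0,0,0,0],[-0.97,-0.34,0,0,0,0],[-0.97,-0.34,0,0,0,0]]' >/dev/null
python3 -m creep '[[-0.97,-0.34,0.1,0,0,0],[-0.97,-0.34,0.1,0,0,0],[-0.97,-0.34,0.1,0,0,0],[-0.97,-0.34,0.1,0,0,0],[-0.97,-0.34,0.1,0,0,0]]' >/dev/null
python3 -m creep '[[0,0,0,0,0,0],[0,0,0,0,0,0]]'
python3 - <<'E'
from h import *
import pickle
s=manip.state();im=manip.camera("wrist");cv2.imwrite("pics/w2.png",im);pickle.dump(s,open("pics/w2.pkl","wb"));print(s["tool_pos"],s["eef_rot"])
E
```

```text
time_s: 4.15
tool_pos: [0.4403, 0.1928, 0.2733]
eef_rot: [180.0, -0.0, -77.7]
wrist_force: [-0.0, -1.4, 0.5]
gripper_width: 0.0871
grasp_force: 0.0
[0.44029145 0.19284478 0.27328609] [ 1.79955601e+02 -2.80019141e-02 -7.77041946e+01]
```

View pics/w2.png

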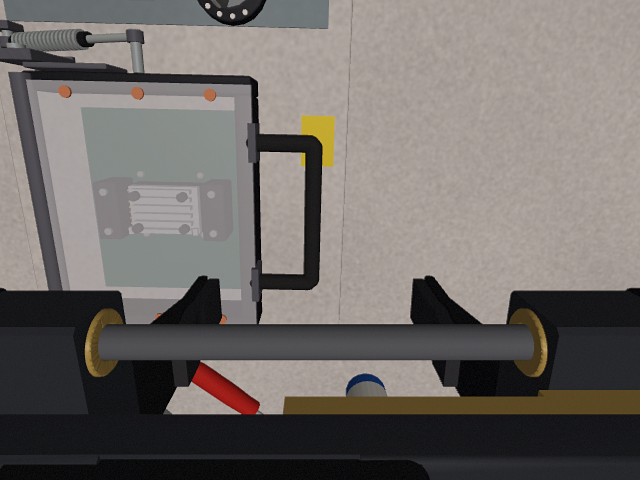

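The wrist view over the fixture shows the bar running from (315,143) to (311,282), with its middle at (313,212). The module is in the nest at (165,210), between its two probe blocks. The selector is only just in view, at (232,8).

```bash
python3 - <<'E'
from h import *
import pickle
np.set_printoptions(precision=3,suppress=True)
s=pickle.load(open("pics/w2.pkl","rb"));W=cam("wrist",s);S=cam("scene");D=cam("side");w=cv2.imread("pics/w2.png")
g=cv2.cvtColor(w,cv2.COLOR_BGR2GRAY)
pts=[]
for v in range(165,270,5):
    d=np.where(g[v,290:340]<70)[0]+290
    if 5<len(d)<30: pts.append((d.mean(),v))
L=np.polyfit([p[1] for p in pts],[p[0] for p in pts],1);print(L)
f=lambda v:(np.polyval(L,v),v)
a,b=onz(W,f(143),.115),onz(W,f(283),.115);print(a,b,(a+b)/2,np.linalg.norm(a-b),"psi",np.degrees(np.arctan2(-(b-a)[0],(b-a)[1])))
fs=lambda x,y:(330+x/2.6667,150+y/2.6667);fd=lambda x,y:(175+(x-400)/2.6667,230+y/2.6667)
print(tri([(W,f(213)),(S,fs(103,120)),(D,fd(740,171))]))
m,z=(a+b)/2,0
print("above",go(s,[m[0],m[1],.18],[180,0,-90+np.degrees(np.arctan2(-(b-a)[0],(b-a)[1]))]))
for z in (.10,.108,.115): print("module",onz(W,(165,210),z))
E
```

```text
[ -0.019 316.355]
[0.455 0.133 0.115] [0.431 0.252 0.115] [0.443 0.192 0.115] 0.12146077380022803 psi 11.078304125007653
(array([0.445, 0.192, 0.111]), np.float64(0.004960436123576896))
above (array([ 0.04, -0.09,  3.11]), array([ 0.  , -0.  ,  0.12]))
module [0.57  0.217 0.1  ]
module [0.568 0.215 0.108]
module [0.565 0.213 0.115]
```

```bash
python3 -m creep '[[0.04,-0.09,0.9,0,0,0.1],[0,0,0.9,0,0,0],[0,0,0.6,0,0,0]]' 0.52 25
python3 -m creep '[[0,0,0.9,0,0,0],[0,0,0.9,0,0,0],[0,0,0.9,0,0,0],[0,0,0.7,0,0,0],[0,0,0.1,0,0,0]]'
python3 -m creep '[[0,0,0,0,0,0],[0,0,0,0,0,0],[0,0,0,0,0,0],[0,0,0,0,0,0]]' 1 25
```

```text
time_s: 4.58
tool_pos: [0.4427, 0.1916, 0.2007]
eef_rot: [180.0, -0.0, -78.8]
wrist_force: [-1.1, -0.2, -0.3]
gripper_width: 0.0646
grasp_force: 0.0
time_s: 5.2
tool_pos: [0.4425, 0.1915, 0.0957]
eef_rot: [179.9, -0.1, -78.7]
wrist_force: [0.0, -0.7, 0.4]
gripper_width: 0.0418
grasp_force: 0.0
time_s: 5.7
tool_pos: [0.4433, 0.1932, 0.0971]
eef_rot: [-179.9, 0.0, -78.6]
wrist_force: [0.5, -0.4, 1.6]
gripper_width: 0.0131
grasp_force: 25.0
```

```bash
python3 -m creep '[[0,-0.05,-0.9,0,0,0],[0,-0.16,-0.885,0,0,0],[0,-0.27,-0.86,0,0,0],[0,-0.37,-0.82,0,0,0],[0,-0.46,-0.77,0,0,0]]' - 30
python3 -m creep '[[0,-0.55,-0.71,0,0,0],[0,-0.63,-0.64,0,0,0],[0,-0.705,-0.56,0,0,0],[0,-0.77,-0.47,0,0,0],[0,-0.82,-0.38,0,0,0]]'
python3 -m creep '[[0,-0.86,-0.275,0,0,0],[0,-0.88,-0.17,0,0,0],[0,-0.9,-0.065,0,0,0],[0,-0.6,0.02,0,0,0],[0,-0.4,0.04,0,0,0]]'
python3 -m creep '[[0,0,0,0,0,0],[0,0,0,0,0,0]]'
```

```text
time_s: 6.32
tool_pos: [0.4778, 0.1998, 0.2217]
eef_rot: [179.4, -0.0, -78.7]
wrist_force: [-4.8, 2.1, -4.6]
gripper_width: 0.013
grasp_force: 30.0
time_s: 6.95
tool_pos: [0.5824, 0.2202, 0.3103]
eef_rot: [179.9, -0.1, -78.6]
wrist_force: [-3.4, -0.4, 6.2]
gripper_width: 0.0132
grasp_force: 30.0
time_s: 7.58
tool_pos: [0.6923, 0.2416, 0.3211]
eef_rot: [-179.9, -0.1, -78.7]
wrist_force: [2.2, -1.5, 3.0]
gripper_width: 0.013
grasp_force: 30.0
time_s: 7.82
tool_pos: [0.6916, 0.2416, 0.321]
eef_rot: [-179.9, -0.1, -78.7]
wrist_force: [3.2, -4.4, 3.0]
gripper_width: 0.0129
grasp_force: 30.0
```

```bash
python3 -m creep '[[0,0,0,0,0,0],[0,0,-0.2,0,0,0],[0,0,-0.6,0,0,0],[0,0,-1,0,0,0],[0,0,-1,0,0,0]]' 0
python3 -m creep '[[0,1,0,0,0,1],[-0.2,1,0,0,0,1],[-0.4,0.95,0,0,0,1],[-0.5,0.85,0,0,0,1],[-0.65,0.75,0,0,0,1]]'
python3 -m creep '[[0,0,0.3,0,0,1],[0,0,0.3,0,0,1],[0,0,0.3,0,0,1],[0,0,0.3,0,0,1],[0,0,0.3,0,0,0]]'
python3 - <<'E'
from h import *
print(go(manip.state(),[.56,.214,.27],[180,0,-168.8]))
E
```

```text
time_s: 8.45
tool_pos: [0.6895, 0.2434, 0.4043]
eef_rot: [179.8, 0.0, -78.6]
wrist_force: [0.5, -0.2, 0.3]
gripper_width: 0.0553
grasp_force: 0.0
time_s: 9.07
tool_pos: [0.5728, 0.3092, 0.4046]
eef_rot: [179.9, -0.0, -128.9]
wrist_force: [0.6, 0.1, -1.0]
gripper_width: 0.0867
grasp_force: 0.0
time_s: 9.7
tool_pos: [0.5741, 0.309, 0.3583]
eef_rot: [180.0, -0.1, -168.5]
wrist_force: [0.8, 0.4, 0.4]
gripper_width: 0.0871
grasp_force: 0.0
(array([ 1.09, -3.01,  2.94]), array([ 0.  , -0.01,  0.03]))
```

```bash
python3 -m creep '[[0.35,-1,0.8,0,0,0],[0.35,-1,0.9,0,0,0],[0.35,-1,0.9,0,0,0],[0,0,0.3,0,0,0],[0,0,0,0,0,0]]' - 25
python3 - <<'E'
from h import *
import pickle
s=manip.state();im=manip.camera("wrist");cv2.imwrite("pics/w3.png",im);pickle.dump(s,open("pics/w3.pkl","wb"));print(s["tool_pos"],s["eef_rot"])
d=manip.camera("side");cv2.imwrite("pics/side3.png",d)
c=cv2.resize(d[180:420,120:360],(480,480))
cv2.imwrite("pics/v3.png",np.hstack([cv2.resize(im,(480,360))[:, :],cv2.resize(c,(320,360))]))
E
```

```text
time_s: 10.32
tool_pos: [0.5617, 0.2144, 0.2716]
eef_rot: [-180.0, -0.1, -168.6]
wrist_force: [-0.3, 0.7, 0.3]
gripper_width: 0.0873
grasp_force: 0.0
[0.56174002 0.21436411 0.27157562] [-1.79991477e+02 -5.56069262e-02 -1.68553792e+02]
```

View pics/v3.png

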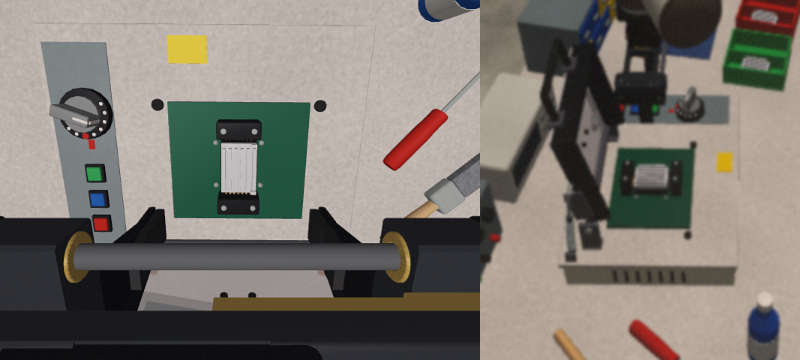

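The composite shows the hood standing open and the module's fins at wrist pixel (319,224), free between the probe blocks. The selector is at wrist (113,147), its bar nearly across the fixture, which reads as stop 2. The red mark is at (122,190), to its rear.

```bash
python3 - <<'E'
from h import *
import pickle
np.set_printoptions(precision=4,suppress=True)
s=pickle.load(open("pics/w3.pkl","rb"));W=cam("wrist",s);D=cam("side");w=cv2.imread("pics/w3.png");d=cv2.imread("pics/side3.png")
c=blob(w,(0,0,130),(180,60,255),(286,185,352,262),7)[0]
r=cv2.minAreaRect(c);print(r)
c2=blob(d,(0,0,110),(180,70,255),(225,285,262,318),5)[0];r2=cv2.minAreaRect(c2);print(r2)
print(tri([(W,r[0]),(D,r2[0])]))
q=np.array([onz(W,p,.108)[:2] for p in c[:,0].astype(float)],np.float32);R=cv2.minAreaRect(q);print(R)
m=R[0];print("to z.083",go(s,[m[0],m[1],.083]))
cv2.imwrite("pics/sel.png",cv2.resize(w[90:210,50:170],(600,600),interpolation=cv2.INTER_CUBIC))
E
```

```text
((318.0, 223.5), (71.0, 64.0), 90.0)
((247.5, 296.5), (13.0, 25.0), 90.0)
(array([0.5725, 0.2172, 0.1008]), np.float64(0.002263008362039555))
((0.5690873861312866, 0.2161286473274231), (0.06358727067708969, 0.05463787540793419), 10.888751983642578)
to z.083 (array([-0.26,  0.01,  6.29]), array([0., 0., 0.]))
```

View pics/sel.png

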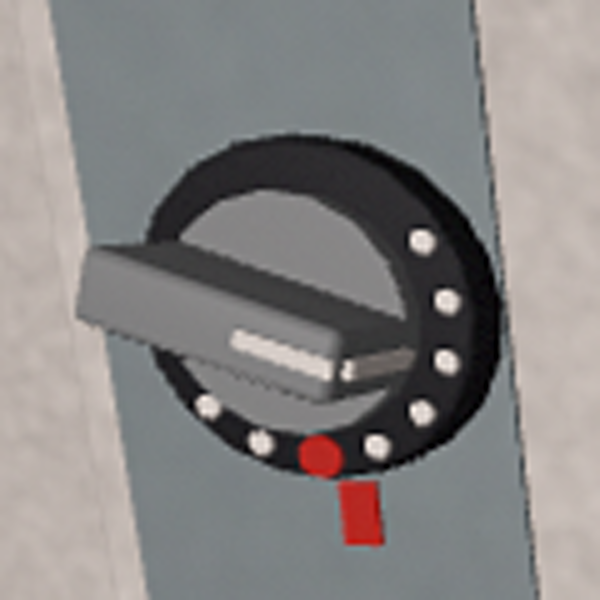

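The crop shows the pointer's white end at crop (360,360), pointing at the third white dot, which is stop 2. The red dot is at crop (322,456), so it needs 72° clockwise. Taking the module now.

```bash
python3 -m creep '[[-0.26,0.01,0.9,0,0,0],[0,0,1,0,0,0],[0,0,1,0,0,0],[0,0,1,0,0,0],[0,0,1,0,0,0]]' >/dev/null
python3 -m creep '[[0,0,0.8,0,0,0],[0,0,0.5,0,0,0],[0,0,0.08,0,0,0],[0,0,0,0,0,0]]'
python3 -m creep '[[0,0,0,0,0,0],[0,0,0,0,0,0],[0,0,0,0,0,0]]' 1 25
python3 -m creep '[[0,0,-0.3,0,0,0],[0,0,-0.8,0,0,0],[0,0,-0.9,0,0,0],[0,0,-0.9,0,0,0],[0,0,-0.9,0,0,0]]'
```

```text
time_s: 11.55
tool_pos: [0.5703, 0.2164, 0.0844]
eef_rot: [180.0, 0.1, -168.6]
wrist_force: [-0.3, -0.5, 0.4]
gripper_width: 0.0871
grasp_force: 0.0
time_s: 11.92
tool_pos: [0.5697, 0.2159, 0.0839]
eef_rot: [180.0, 0.0, -168.7]
wrist_force: [0.2, 0.8, -0.1]
gripper_width: 0.0649
grasp_force: 0.0
time_s: 12.55
tool_pos: [0.5696, 0.2158, 0.1992]
eef_rot: [180.0, 0.1, -168.7]
wrist_force: [0.2, 0.2, -0.0]
gripper_width: 0.0149
grasp_force: 0.0
```

The fingers hadn't finished closing when I lifted, so the grip missed. I'll return to the viewing pose and compare the pictures.

```bash
python3 -m creep '[[0.26,0,-0.8,0,0,0],[0,0,-0.8,0,0,0],[0,0,-0.8,0,0,0],[0,0,0,0,0,0],[0,0,0,0,0,0]]' 0
python3 -m creep '[[0,0,0,0,0,0],[0,0,0,0,0,0],[0,0,0,0,0,0]]'
python3 - <<'E'
from h import *
import pickle
s=manip.state();print(s["tool_pos"],s["eef_rot"])
w=cv2.imread("pics/w3.png");n=manip.camera("wrist");cv2.imwrite("pics/w4.png",n)
for im in (w,n):
    g=cv2.cvtColor(im,cv2.COLOR_BGR2GRAY)
    print([int(v) for v in g[222,285:355:2]]);print([int(v) for v in g[175:275:3,319]])
d=cv2.absdiff(w,n)[150:285,220:420];print(d.mean(),d.max())
E
```

```text
time_s: 13.18
tool_pos: [0.5614, 0.2141, 0.2689]
eef_rot: [180.0, -0.1, -168.7]
wrist_force: [0.2, -0.4, 0.6]
gripper_width: 0.057
grasp_force: 0.0
time_s: 13.55
tool_pos: [0.5618, 0.2143, 0.269]
eef_rot: [-180.0, -0.0, -168.7]
wrist_force: [-0.2, -0.1, 0.3]
gripper_width: 0.0839
grasp_force: 0.0
[0.56183583 0.21428989 0.26904537] [-1.79979329e+02 -4.26714365e-02 -1.68651281e+02]
[70, 70, 70, 70, 71, 189, 192, 194, 188, 189, 191, 192, 192, 191, 191, 191, 187, 188, 191, 191, 191, 189, 190, 190, 191, 190, 189, 190, 189, 61, 68, 67, 68, 69, 67]
[38, 37, 36, 35, 15, 104, 191, 191, 191, 190, 189, 189, 188, 189, 190, 189, 188, 189, 188, 188, 188, 188, 187, 188, 187, 189, 188, 140, 14, 18, 22, 32, 32, 29]
[71, 69, 72, 69, 68, 193, 191, 194, 187, 190, 192, 193, 191, 191, 191, 191, 187, 188, 191, 191, 191, 189, 190, 191, 191, 189, 190, 190, 192, 59, 68, 69, 68, 66, 67]
[37, 36, 38, 36, 42, 66, 192, 191, 191, 192, 191, 191, 190, 190, 189, 189, 188, 189, 190, 188, 190, 189, 187, 188, 188, 187, 187, 199, 33, 18, 15, 31, 33, 31]
3.4470123456790125 191
```

The module is undisturbed, so I'll grip again and wait for the force this time.

```bash
python3 -m creep '[[-0.26,0.02,0.9,0,0,0],[0,0,1,0,0,0],[0,0,1,0,0,0],[0,0,1,0,0,0],[0,0,1,0,0,0]]' >/dev/null
python3 -m creep '[[0,0,0.8,0,0,0],[0,0,0.4,0,0,0],[0,0,0.08,0,0,0]]'
python3 -m creep '[[0,0,0,0,0,0],[0,0,0,0,0,0],[0,0,0,0,0,0],[0,0,0,0,0,0],[0,0,0,0,0,0]]' 1 25
python3 -m creep '[[0,0,0,0,0,0],[0,0,0,0,0,0]]'
```

```text
time_s: 14.6
tool_pos: [0.5694, 0.2164, 0.0836]
eef_rot: [-180.0, -0.0, -168.7]
wrist_force: [-0.2, -0.3, 0.7]
gripper_width: 0.0871
grasp_force: 0.0
time_s: 15.22
tool_pos: [0.5695, 0.2166, 0.0843]
eef_rot: [180.0, 0.0, -168.7]
wrist_force: [-0.9, 2.0, 0.1]
gripper_width: 0.0449
grasp_force: 0.8
time_s: 15.48
tool_pos: [0.5695, 0.2166, 0.0843]
eef_rot: [180.0, 0.0, -168.7]
wrist_force: [-0.9, 0.9, 2.0]
gripper_width: 0.0438
grasp_force: 25.0
```

```bash
python3 -m creep '[[0,0,-0.3,0,0,0],[0,0,-0.8,0,0,0],[0,0,-1,0,0,0],[0,0,-1,0,0,0.5],[0,0,-0.8,0,0,0.55]]'
python3 -m creep '[[-0.1,-0.8,0,0,0,0],[-0.15,-1,0,0,0,0],[-0.15,-1,0,0,0,0],[-0.15,-1,0,0,0,0],[-0.15,-1,0,0,0,0]]' > /dev/null
python3 -m creep '[[-0.15,-1,0,0,0,0],[-0.15,-1,0,0,0,0],[-0.15,-1,0,0,0,0],[-0.15,-1,0,0,0,0],[-0.15,-1,0,0,0,0]]'
python3 -m creep '[[-0.15,-1,0.3,0,0,0],[-0.15,-1,0.5,0,0,0],[-0.15,-1,0.6,0,0,0],[-0.15,-1,0.6,0,0,0],[-0.15,-1,0.6,0,0,0]]'
python3 - <<'E'
from h import *
print(go(manip.state(),[.639,-.274,.0095],[180,0,-179.2]))
E
```

```text
time_s: 16.1
tool_pos: [0.5694, 0.2163, 0.2026]
eef_rot: [180.0, 0.0, -179.3]
wrist_force: [0.5, 0.2, -1.9]
gripper_width: 0.0438
grasp_force: 25.0
time_s: 17.35
tool_pos: [0.616, -0.0789, 0.1997]
eef_rot: [180.0, -0.2, -179.2]
wrist_force: [0.2, 0.5, -2.4]
gripper_width: 0.0438
grasp_force: 25.0
time_s: 17.98
tool_pos: [0.6404, -0.2283, 0.1211]
eef_rot: [180.0, -0.2, -179.2]
wrist_force: [0.7, -1.0, -1.1]
gripper_width: 0.044
grasp_force: 25.0
(array([ 0.06, -1.52,  3.72]), array([ 0.  , -0.02,  0.  ]))
```

```bash
python3 -m creep '[[0.03,-0.8,0.5,0,0,0],[0.03,-0.7,0.8,0,0,0],[0,0,0.9,0,0,0],[0,0,0.8,0,0,0],[0,0,0.4,0,0,0]]'
python3 -m creep '[[0,0,0.15,0,0,0],[0,0,0.1,0,0,0],[0,0,0.05,0,0,0],[0,0,0,0,0,0]]'
```

```text
time_s: 18.6
tool_pos: [0.6392, -0.2716, 0.0185]
eef_rot: [179.9, -0.2, -179.2]
wrist_force: [0.6, -0.4, -1.0]
gripper_width: 0.0439
grasp_force: 25.0
time_s: 19.1
tool_pos: [0.6412, -0.2716, 0.0127]
eef_rot: [-180.0, 0.1, -179.1]
wrist_force: [0.1, -0.1, -2.4]
gripper_width: 0.0436
grasp_force: 25.0
```

```bash
python3 -m creep '[[0,0,0.08,0,0,0],[0,0,0,0,0,0]]'; python3 -m creep '[[0,0,0.06,0,0,0],[0,0,0,0,0,0]]'
```

```text
time_s: 19.35
tool_pos: [0.6407, -0.2715, 0.0096]
eef_rot: [180.0, -0.0, -179.2]
wrist_force: [0.0, -0.2, -2.7]
gripper_width: 0.0436
grasp_force: 25.0
time_s: 19.6
tool_pos: [0.641, -0.2716, 0.0093]
eef_rot: [-180.0, 0.0, -179.1]
wrist_force: [-1.7, 1.9, 5.5]
gripper_width: 0.0436
grasp_force: 25.0
```

```bash
python3 -m creep '[[0,0,0,0,0,0],[0,0,0,0,0,0],[0,0,0,0,0,0],[0,0,0,0,0,0]]' 0
python3 -m creep '[[0,0,-0.4,0,0,0],[0,0,-0.8,0,0,0],[0,0,-0.9,0,0,-1],[0,0,0,0,0,-1],[0,0,0,0,0,-1]]' >/dev/null
python3 -m creep '[[0,0,0,0,0,-1],[0,0,0,0,0,-1],[0,0,0,0,0,-1],[0,0,0,0,0,-1],[0,0,0,0,0,-1]]'>/dev/null
python3 -m creep '[[0,0,0,0,0,-1],[0,0,0,0,0,0],[0,0,0,0,0,0]]'
python3 - <<'E'
from h import *
s=manip.state();print(go(s,[.641,-.2716,.012],[180,0,-89.2]))
im=manip.camera("wrist");cv2.imwrite("pics/w5.png",im);W=cam("wrist",s)
C=proj(W,[.641,-.2716,.033]);print(C)
E
```

```text
time_s: 20.1
tool_pos: [0.6408, -0.2716, 0.0076]
eef_rot: [180.0, -0.0, -179.2]
wrist_force: [1.2, 0.4, 1.0]
gripper_width: 0.0756
grasp_force: 0.0
time_s: 21.72
tool_pos: [0.641, -0.2716, 0.0714]
eef_rot: [-180.0, -0.0, -89.3]
wrist_force: [-0.3, 0.4, 0.9]
gripper_width: 0.087
grasp_force: 0.0
(array([-0.  ,  0.  ,  1.98]), array([-0.  , -0.  , -0.01]))
[315.38332414 269.75221144]
```

```bash
python3 -m creep '[[0,0,0.8,0,0,0],[0,0,0.8,0,0,0],[0,0,0.38,0,0,0],[0,0,0,0,0,0]]'
python3 -m creep '[[0,0,0,0,0,0],[0,0,0,0,0,0],[0,0,0,0,0,0],[0,0,0,0,0,0],[0,0,0,0,0,0]]' 1 25
python3 - <<'E'
from h import *
print(go(manip.state(),[.448,-.235,.15],[180,0,-89.2]))
E
```

```text
time_s: 22.28
tool_pos: [0.6404, -0.2715, 0.0107]
eef_rot: [179.9, 0.0, -89.2]
wrist_force: [-0.2, 0.9, -0.2]
gripper_width: 0.0871
grasp_force: 0.0
time_s: 22.9
tool_pos: [0.6416, -0.2717, 0.0123]
eef_rot: [-179.9, -0.0, -89.1]
wrist_force: [0.3, 0.1, 2.9]
gripper_width: 0.0613
grasp_force: 25.0
(array([-1.32,  6.42, -4.6 ]), array([-0.01, -0.  ,  0.01]))
```

```bash
python3 -m creep '[[0,0,-0.4,0,0,0],[0,0,-0.9,0,0,0],[0,0,-1,0,0,0],[0,0.6,-0.9,0,0,0],[-0.2,1,-0.4,0,0,0]]' >/dev/null
python3 -m creep '[[-0.2,1,0,0,0,0],[-0.2,1,0,0,0,0],[-0.2,1,0,0,0,0],[-0.3,1,0,0,0,0],[-0.4,0.8,0,0,0,0]]' >/dev/null
python3 -m creep '[[0,0,0,0,0,0],[0,0,0,0,0,0]]'
python3 - <<'E'
from h import *
import pickle
s=manip.state();im=manip.camera("wrist");cv2.imwrite("pics/w6.png",im);pickle.dump(s,open("pics/w6.pkl","wb"))
E
```

```text
time_s: 24.4
tool_pos: [0.4488, -0.2296, 0.12]
eef_rot: [-179.9, -0.0, -89.1]
wrist_force: [0.5, 0.2, -1.5]
gripper_width: 0.0619
grasp_force: 25.0
```

View pics/w6.png

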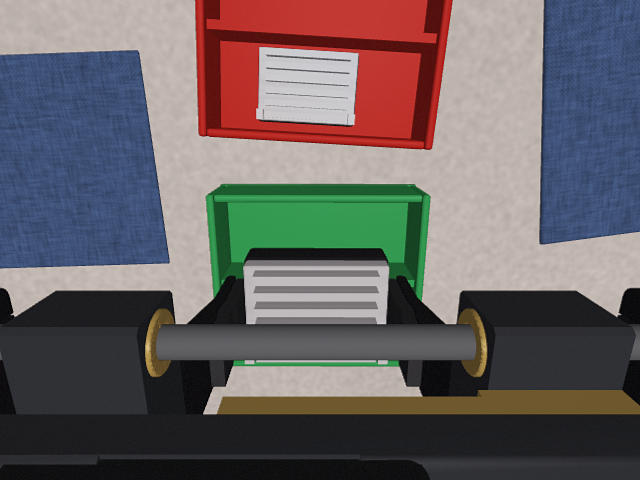

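The wrist view shows the module held level between the fingers. The tray's near rim is at v≈200, spanning u 207–430 and nearly parallel to the image.

```bash
python3 - <<'E'
from h import *
import pickle
np.set_printoptions(precision=4,suppress=True)
s=pickle.load(open("pics/w6.pkl","rb"));W=cam("wrist",s);im=cv2.imread("pics/w6.png");g=cv2.cvtColor(im,cv2.COLOR_BGR2GRAY)
for u in (240,318,400): print(u,[(v,int(g[v,u])) for v in range(180,214,1)][::1] if u==318 else [int(g[v,u]) for v in range(190,208)])
print([(u,int(g[215,u])) for u in list(range(202,236,2))+list(range(404,436,2))])
for v in (201,203): print([onz(W,(u,v),.045) for u in (230,318.5,410)])
a,b=onz(W,(216,215),.045),onz(W,(421,215),.045);print(a,b,(a+b)/2)
# module: near top edge (case) and its ends
for z in (.138,.141): print([onz(W,p,z) for p in ((245,262),(388,262),(248,250),(384,250))])
E
```

```text
240 [69, 67, 67, 67, 68, 105, 114, 126, 119, 114, 105, 95, 95, 115, 115, 114, 114, 115]
318 [(180, 182), (181, 183), (182, 186), (183, 165), (184, 80), (185, 80), (186, 66), (187, 66), (188, 67), (189, 67), (190, 67), (191, 67), (192, 67), (193, 68), (194, 65), (195, 103), (196, 119), (197, 128), (198, 124), (199, 116), (200, 106), (201, 90), (202, 97), (203, 117), (204, 119), (205, 117), (206, 117), (207, 118), (208, 117), (209, 117), (210, 117), (211, 118), (212, 117), (213, 116)]
400 [67, 69, 67, 67, 66, 100, 116, 132, 127, 117, 109, 93, 80, 117, 119, 118, 117, 118]
[(202, 187), (204, 189), (206, 197), (208, 103), (210, 115), (212, 112), (214, 76), (216, 58), (218, 59), (220, 58), (222, 57), (224, 58), (226, 57), (228, 83), (230, 113), (232, 112), (234, 113), (404, 115), (406, 121), (408, 50), (410, 51), (412, 50), (414, 48), (416, 49), (418, 49), (420, 49), (422, 97), (424, 115), (426, 114), (428, 108), (430, 186), (432, 181), (434, 180)]
[array([ 0.5023, -0.26  ,  0.045 ]), array([ 0.4474, -0.2609,  0.045 ]), array([ 0.3908, -0.2618,  0.045 ])]
[array([ 0.5023, -0.2588,  0.045 ]), array([ 0.4474, -0.2596,  0.045 ]), array([ 0.3907, -0.2605,  0.045 ])]
[ 0.5114 -0.251   0.045 ] [ 0.3832 -0.253   0.045 ] [ 0.4473 -0.252   0.045 ]
[array([ 0.4768, -0.2545,  0.138 ]), array([ 0.4205, -0.2554,  0.138 ]), array([ 0.4755, -0.2595,  0.138 ]), array([ 0.4224, -0.2603,  0.138 ])]
[array([ 0.4762, -0.2556,  0.141 ]), array([ 0.4211, -0.2564,  0.141 ]), array([ 0.4749, -0.2605,  0.141 ]), array([ 0.4229, -0.2613,  0.141 ])]
```

```bash
python3 -m creep '[[0.1,0.03,0.3,0,0,0],[0,0,0.7,0,0,0],[0,0,0.6,0,0,0],[0,0,0.3,0,0,0],[0,0,0,0,0,0]]'
python3 -m creep '[[0,0,0.4,0,0,0],[0,0,0.4,0,0,0],[0,0,0.4,0,0,0],[0,0,0.2,0,0,0],[0,0,0,0,0,0]]'
```

```text
time_s: 25.08
tool_pos: [0.447, -0.2325, 0.0616]
eef_rot: [179.9, 0.0, -89.2]
wrist_force: [0.6, -0.1, -1.0]
gripper_width: 0.0617
grasp_force: 25.0
time_s: 25.7
tool_pos: [0.447, -0.2323, 0.0199]
eef_rot: [179.9, 0.0, -89.2]
wrist_force: [0.3, 0.5, -2.0]
gripper_width: 0.0619
grasp_force: 25.0
```

No side force, so it's inside the pocket. Lowering the last 5 mm.

```bash
python3 -m creep '[[0,0,0.1,0,0,0],[0,0,0.04,0,0,0],[0,0,0,0,0,0]]';python3 -m creep '[[0,0,0.06,0,0,0],[0,0,0,0,0,0]]'
```

```text
time_s: 26.08
tool_pos: [0.4474, -0.2324, 0.0164]
eef_rot: [-180.0, -0.0, -89.2]
wrist_force: [-0.1, 1.0, -1.8]
gripper_width: 0.0616
grasp_force: 25.0
time_s: 26.32
tool_pos: [0.4473, -0.2324, 0.0144]
eef_rot: [180.0, 0.0, -89.2]
wrist_force: [0.8, 0.9, -1.6]
gripper_width: 0.0617
grasp_force: 25.0
```

```bash
python3 -m creep '[[0,0,0.04,0,0,0],[0,0,0.04,0,0,0],[0,0,0,0,0,0]]'
python3 -m creep '[[0,0,0,0,0,0],[0,0,0,0,0,0],[0,0,0,0,0,0],[0,0,0,0,0,0],[0,0,0,0,0,0]]' 0
python3 -m creep '[[0,0,-0.3,0,0,0],[0,0,-0.8,0,0,0],[0,0,-1,0,0,0],[0,0,-1,0,0,0],[0,0,-1,0,0,0]]'
python3 -m creep '[[0,0,-1,0,0,0],[0,0,-1,0,0,0],[-0.5,0,0,0,0,0],[-0.5,0,0,0,0,0],[0,0,0,0,0,0]]'
python3 - <<'E'
from h import *
import pickle
np.set_printoptions(precision=4,suppress=True)
s=manip.state();im=manip.camera("wrist");cv2.imwrite("pics/w7.png",im);pickle.dump(s,open("pics/w7.pkl","wb"));W=cam("wrist",s)
for n,p in (("pocket",(.4473,-.234,.035)),("neigh",(.447,-.177,.035))):
    u,v=proj(W,p).astype(int);print(n,u,v)
g=cv2.cvtColor(im,cv2.COLOR_BGR2GRAY);u,v=proj(W,(.4473,-.234,.035)).astype(int)
print([int(x) for x in g[v,u-90:u+90:4]]);print([int(x) for x in g[v-60:v+60:3,u+3]])
s3=pickle.load(open("pics/w3.pkl","rb"));W3=cam("wrist",s3);print("sel",onz(W3,(92,155),.116),go(s,[.54,.03,.25],[180,0,-168.7+18-0]))
E
```

```text
time_s: 26.7
tool_pos: [0.4474, -0.2324, 0.0142]
eef_rot: [-180.0, -0.0, -89.1]
wrist_force: [-5.2, 3.8, 14.3]
gripper_width: 0.0618
grasp_force: 25.0
time_s: 27.32
tool_pos: [0.4473, -0.2324, 0.0119]
eef_rot: [180.0, 0.0, -89.2]
wrist_force: [-0.3, -0.1, -0.3]
gripper_width: 0.0868
grasp_force: 0.0
time_s: 27.95
tool_pos: [0.4473, -0.2324, 0.1368]
eef_rot: [-180.0, -0.0, -89.2]
wrist_force: [0.3, -0.6, 0.8]
gripper_width: 0.0871
grasp_force: 0.0
time_s: 28.58
tool_pos: [0.4461, -0.2012, 0.1944]
eef_rot: [179.9, 0.0, -89.1]
wrist_force: [0.2, -0.3, 0.4]
gripper_width: 0.0871
grasp_force: 0.0
pocket 314 178
neigh 313 244
[167, 100, 100, 52, 50, 108, 110, 108, 109, 109, 110, 110, 111, 109, 179, 179, 179, 179, 180, 180, 180, 180, 180, 180, 180, 180, 181, 181, 182, 182, 181, 184, 112, 113, 112, 111, 112, 111, 112, 112, 113, 44, 45, 90, 95]
[172, 169, 171, 176, 175, 177, 171, 91, 107, 106, 115, 17, 188, 187, 187, 187, 187, 187, 150, 186, 181, 109, 185, 181, 147, 184, 183, 185, 188, 76, 62, 61, 108, 108, 21, 115, 111, 182, 182, 146]
sel [0.5456 0.0279 0.116 ] (array([-7.65, -3.25, -1.86]), array([ 0.01, -0.  ,  6.16]))
```

The numeric check shows the fins' bright patch centred in the pocket, with green margins on every side, so the module lies in. On to the selector.

```bash
python3 -m creep '[[-0.95,-0.4,-0.4,0,0,0],[-0.95,-0.4,-0.4,0,0,0],[-0.95,-0.4,-0.4,0,0,0],[-0.95,-0.4,-0.3,0,0,0],[-0.95,-0.4,0,0,0,0]]' 0.5 > /dev/null
python3 -m creep '[[-0.95,-0.45,0,0,0,0],[-0.95,-0.45,0,0,0,0],[-0.95,-0.45,0,0,0,0],[0,0,0,0,0,0.77],[0,0,0,0,0,0]]'
python3 -m creep '[[0,0,0,0,0,0]]'
python3 - <<'E'
from h import *
import pickle
s=manip.state();im=manip.camera("wrist");cv2.imwrite("pics/w8.png",im);pickle.dump(s,open("pics/w8.pkl","wb"));print(s["tool_pos"],s["eef_rot"])
u,v=proj(cam("wrist",s),(.5456,.0279,.116)).astype(int);print(u,v)
S=manip.camera("scene");S=cv2.resize(S[150:350,240:480],(360,300));x0,y0=max(u-90,0),max(v-90,0)
cv2.imwrite("pics/v8.png",np.hstack([cv2.resize(im[y0:y0+180,x0:x0+180],(440,440)),cv2.copyMakeBorder(S,0,140,0,0,cv2.BORDER_CONSTANT)]));print(x0,y0)
E
```

```text
time_s: 29.88
tool_pos: [0.5439, 0.0273, 0.2391]
eef_rot: [179.9, -0.0, -96.7]
wrist_force: [0.1, -0.4, 0.6]
gripper_width: 0.0432
grasp_force: 0.0
time_s: 30.0
tool_pos: [0.5438, 0.0267, 0.2397]
eef_rot: [180.0, -0.0, -96.8]
wrist_force: [-0.2, 0.0, 0.3]
gripper_width: 0.0436
grasp_force: 0.0
[0.54384609 0.02673796 0.23967536] [ 1.79953286e+02 -2.56767670e-02 -9.67719835e+01]
313 230
223 140
```

View pics/v8.png

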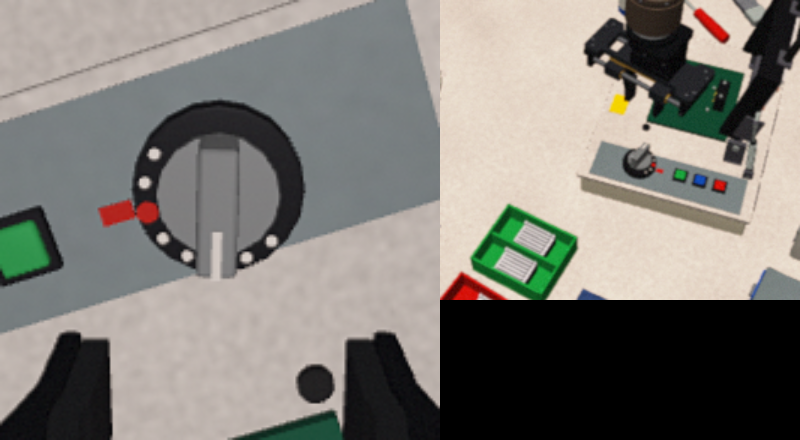

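The composite shows the bar grip upright at wrist (312,227), with the white pointer end at (311,249). It is exactly in line with the tool. The scene inset shows the module lying in the green tray.

```bash
python3 - <<'E'
from h import *
import pickle
s=pickle.load(open("pics/w8.pkl","rb"));W=cam("wrist",s);W3=cam("wrist",pickle.load(open("pics/w3.pkl","rb")))
print(onz(W,(311.8,227.1),.116),onz(W,(312.2,216.9),.091),tri([(W,(311.8,227.1)),(W3,(92,155))]))
p=onz(W,(311.8,227.1),.116);q=onz(W,(312.2,216.9),.091);m=(p+q)/2
print(go(s,[m[0],m[1],.095]))
E
```

```text
[0.54653782 0.02497484 0.116     ] [0.54620633 0.02305565 0.091     ] (array([0.54650451, 0.02586514, 0.11251516]), np.float64(0.00018129920059062996))
(array([ 0.08, -0.1 ,  4.82]), array([0., 0., 0.]))
```

```bash
python3 -m creep '[[0.06,-0.1,0.9,0,0,0],[0,0,1,0,0,0],[0,0,1,0,0,0],[0,0,1,0,0,0],[0,0,0.6,0,0,0]]' >/dev/null
python3 -m creep '[[0,0,0.3,0,0,0],[0,0,0.02,0,0,0],[0,0,0,0,0,0]]'
python3 -m creep '[[0,0,0,0,0,0],[0,0,0,0,0,0],[0,0,0,0,0,0],[0,0,0,0,0,0],[0,0,0,0,0,0]]' 1 45
```

```text
time_s: 31.1
tool_pos: [0.5474, 0.025, 0.0964]
eef_rot: [-179.9, 0.0, -96.8]
wrist_force: [0.2, -1.2, 0.3]
gripper_width: 0.0434
grasp_force: 0.0
time_s: 31.72
tool_pos: [0.5467, 0.0249, 0.0956]
eef_rot: [180.0, 0.0, -96.9]
wrist_force: [-0.7, 0.1, 0.9]
gripper_width: 0.0126
grasp_force: 44.9
```

```bash
python3 -m creep '[[0,0,0,0,0,0.8],[0,0,0,0,0,0.8],[0,0,0,0,0,0.8],[0,0,0,0,0,0.8],[0,0,0,0,0,0.8]]'
python3 -m creep '[[0,0,0,0,0,0.8],[0,0,0,0,0,0.8],[0,0,0,0,0,0.8],[0,0,0,0,0,0.8],[0,0,0,0,0,0.1]]'
python3 -m creep '[[0,0,0,0,0,0],[0,0,0,0,0,0]]'
python3 -c "
from workcell import manip
print(manip.state()['wrist_torque'])"
```

```text
time_s: 32.35
tool_pos: [0.5456, 0.0253, 0.0956]
eef_rot: [179.9, -0.1, -137.1]
wrist_force: [-4.8, 2.9, 3.7]
gripper_width: 0.0126
grasp_force: 45.0
time_s: 32.98
tool_pos: [0.5451, 0.0263, 0.0956]
eef_rot: [179.9, -0.1, -169.9]
wrist_force: [-6.1, 7.3, 4.9]
gripper_width: 0.0127
grasp_force: 45.0
time_s: 33.22
tool_pos: [0.5451, 0.0263, 0.0956]
eef_rot: [179.9, -0.1, -169.9]
wrist_force: [-6.1, 7.3, 4.4]
gripper_width: 0.0127
grasp_force: 45.0
[ 2.10839124  1.74792877 -0.0462074 ]
```

Turned 73°. Now I'll open partway, rise and check.

```bash
python3 -m creep '[[0,0,0,0,0,0],[0,0,0,0,0,0],[0,0,0,0,0,0],[0,0,0,0,0,0],[0,0,0,0,0,0]]' 0.5
python3 -m creep '[[0,0,-0.4,0,0,0],[0,0,-1,0,0,0],[0,0,-1,0,0,0],[0,0,-1,0,0,0],[0,0,-1,0,0,0]]'
python3 -m creep '[[0,0,-0.5,0,0,0],[0,0,0,0,0,0],[0,0,0,0,0,0]]'
python3 - <<'E'
from h import *
s=manip.state();im=manip.camera("wrist");S=manip.camera("scene")
u,v=proj(cam("wrist",s),(.546,.025,.105)).astype(int);x0,y0=u-90,v-90;print(u,v)
cv2.imwrite("pics/v9.png",np.hstack([cv2.resize(im[y0:y0+180,x0:x0+180],(400,400)),cv2.resize(S[140:380,220:460],(400,400))]))
E
```

```text
time_s: 33.85
tool_pos: [0.5468, 0.0248, 0.0954]
eef_rot: [-180.0, -0.0, -169.9]
wrist_force: [-0.7, 0.8, -0.6]
gripper_width: 0.0427
grasp_force: 0.0
time_s: 34.48
tool_pos: [0.5468, 0.0248, 0.2296]
eef_rot: [180.0, 0.1, -169.9]
wrist_force: [-0.1, -0.1, -1.0]
gripper_width: 0.0436
grasp_force: 0.0
time_s: 34.85
tool_pos: [0.546, 0.0248, 0.2412]
eef_rot: [180.0, -0.1, -169.9]
wrist_force: [-1.0, 0.7, -0.1]
gripper_width: 0.0432
grasp_force: 0.0
317 223
```

View pics/v9.png

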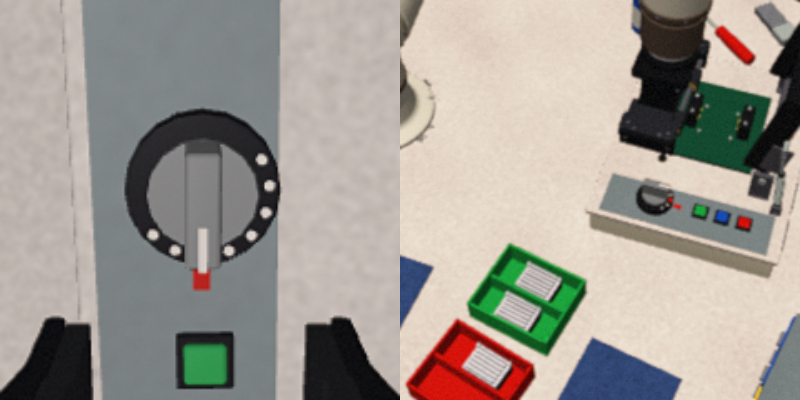

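The pointer's white end is on the red bar at crop (202,280), the module lies in the green pocket and the hood stands open. The robot touches nothing, so I'm handing in.

```bash
python3 -c "
from workcell import manip
print(manip.hand_in())"
```

```text
the job is handed in; nothing more can be done
None
```

I handed the job in at about 35 s on the robot's clock: the hood stands open, the module lies flat in the green tray's empty pocket, and the selector points at the red mark. The first grip on the module missed and was repeated; it had not moved. The hand-in gave no verdict.

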